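# Cover the cup and serve the roll with tongs

### The arm

A 6-joint arm with a two-finger parallel gripper is mounted at the origin on the work surface. World frame = base frame: x ahead of the robot, y to its left, z up, the work surface at z = 0. Lengths are in m, angles in rad, forces in N, time in s.
With the tool pointing down it reaches from about 0.35 to 0.775 m from the base axis. Payload 5.5 kg.
Tool frame: the origin (TCP) lies midway between the tips of the shut fingers; the grasp point (between the pads) lies 19 mm behind it; z points along the fingers, x is the direction in which the jaws open and shut, and the axes are right-handed (so a half turn about z gives the same grasp; the last joint's range is limited). The gripper opens to 85 mm and grips with 20 to 120 N. Pads are 22 mm wide; open, the fingers measure 114 mm over their backs; the gripper's body (76 mm by 85 mm) begins 54 mm behind the grasp point. The pads swing forward as they close: fully open they stand 13 mm farther back than shut.
Start: joints at [-1.473, 0.313, 0.046, 1.304, 0, 1.431], TCP at [0.135, -0.559, 0.231] pointing down, gripper open.
Joint ranges: [-2.76, 2.76], [-0.86, 1.69], [-1.03, 1.26], [-2.2, 2.34], [-1.47, 1.5], [-3.14, 3.14]. Speed limits (rad/s): [2.57, 2.57, 3.14, 3.14, 3.14, 3.14].

### API

Orientations are given as a unit quaternion [w, x, y, z].
In Python, from workcell import env gives the robot as it stands. The module is installed in compiled form; this text tells all that it offers.
- The arm moves only by the tool apply_moves, never from a script. Its argument "moves" is a list of rows, each a list of 3 entries, a list of its own where there are three numbers: the shift along the tool's x, y, z in cm, then the turn about the tool's z in degrees, then the opening, from 0 (shut) to 1 (fully open). In form: [[[x, y, z], yaw, gripper], ...]. A call has exactly 10 rows; each row is the pose to reach, as a shift and turn from the pose commanded when the call began, along the tool's axes at that moment; what a row does not reach only later rows make up. A row lasts 1/8 s, in which the tool goes at most 62.5 mm and 10.7 degrees, less where a joint would pass 70% of its speed; a pose out of reach is approached as far as the arm can. A call with a gripper value outside its range is refused whole. The fingers move at their own pace and stop on an object; "squeeze" is the grip in N (left out, the last holds). Time passes only in rows, so rows that repeat a pose let the fingers close, or fill a call up. It gives the time, the measured TCP pose, the force and the opening at its end, in the units of the state.
- env.get_state(): the state, without advancing time (a new reading comes with each control period).
- env.read_camera(name): name is "scene" or "top"; returns a dict with "pixels" (480x640x3 uint8, red, green, blue), "fov_y" (degrees; the focal length in pixels is half the picture's height over the tangent of half this angle, whatever the lens; pixels are square), "cx", "cy" (the principal point, pixels), "world_from_camera" (4x4, takes a point from camera to world coordinates). Camera axes: x right, y down, z forward; pixel columns grow to the right and rows downward; lengths in m; the calibration is good to about 2 mm. A picture is of the moment at which its call begins. There is no depth.
- env.hand_in(): hands the job in, once; it reports no verdict.
The state is a dict: "clock": time; "joint_pos": joint angles; "qvel": joint speeds; "tau": joint torques, N m; "tcp_pos": TCP position; "orientation": TCP orientation; "wrist_force": force on the tool from outside, world axes, zero at the start; "ft_torque": the same for the moment, N m; "finger_gap": finger opening in m.
Only numpy, scipy, OpenCV 4.12 (cv2) and the standard library are available. Lean on these libraries where they do the work, as an engineer would, in place of code of your own. Each camera call takes 0.05 s, during which the arm holds its last target.

### The job

Get the dispatcher's break ready: first put the white cover with the red knob on the blue cup so that it sits seated and level, and let go of it. Then take the tongs and use them, not the gripper's own fingers, to pick the pale round roll off the wooden board, and finish while still holding the roll up in the tongs, about 10 cm or more above the board. Leave the brown cake and the other things on the desk where they are.

Things in the scene. Friction and masses are not known exactly. Their poses are not given: they have to be found in the camera images.
- cup: blue round cup without handle, 90 high, outer diameter 84, inner diameter 76 at the straight upper part, loose, 320 g, standing on the desk. Origin: centre of its underside, z up
- cup_rim (a point): centre of the cup's mouth, at rim height (90 above the cup's underside)
- cover: white disc cover, loose, 90 g, lying right way up on the desk: a plug under it (diameter 68, 8 deep, fits inside the cup), a disc 96 in diameter from 8 to 13 mm height, and on its centre an upright red knob, diameter 22, from 13 to 49 mm height (grip it at about 38). Origin: centre of the plug's underside, z up through the knob
- cover_seat (a point): centre of the disc's underside (8 above the cover's origin); coincides with cup_rim when seated
- board: fixed wooden snack board on four feet, 75 (x) by 200 (y) mm, top face 45 above the desk. Origin: on the desk under its centre. The roll and the cake stand on it, one at y = +55, the other at y = -55 mm (about 4 mm spread), in either order
- roll: pale golden round bread roll, rigid, diameter 44 (widest at 13 height), 36 high, 45 g, standing on the board. Origin: centre of its flat underside
- cake: dark brown small cake in a white paper cup, diameter 46, 38 high, loose; must be left alone
- tray: fixed flat green tray, 280 by 125, top face 6 above the desk, under the tongs. Origin: on the desk under its centre
- tongs: loose steel spring tongs lying on the green tray, 105 g, about 255 long, two arms side by side that close horizontally. Origin: on the underside, beneath the middle between the red grip pads, near the balance point; x points along the tongs to the jaws, y across, z up. Hinge (tail) at x = -100. The frame belongs to the +y arm and turns with it a little when squeezed
- tongs_grip (a point): middle between the red grip pads, 22 above the tongs' underside: grip here, closing across the tongs. Pads: x = -23 to 23, z = 10 to 34, outer faces about 61 apart when open, about 43 with the roll in the jaws. To carry the tongs open, squeeze the pads to about 55
- tongs_jaw (a point): middle between the black jaw pads when open: 107 ahead of the grip along the tongs' x, 13 above the underside. Jaw pads: x = 86 to 128, z = 0 to 26, inner faces about 81 apart when open (outer 92 at most); they move in twice as much as the grip pads
- tongs_arm (a joint): closing angle between the arms of the tongs: 0 fully open, about 0.19 rad when closed on the roll, 0.36 at most. A spring opens them: about 6 N at each grip pad when open, 8 N when closed on the roll
- radio: black handheld radio lying on the desk, 55 by 115 by 34, bystander
- stapler: blue and black stapler, 130 by 36 by 43, bystander
- pen_cup: dark steel pen holder with three pens, diameter 68, 90 high (pens to 140), bystander
- highlighter: yellow highlighter, 110 by 16 by 16, lying, bystander
Mind the look-alikes: they are no part of the job. What is meant by the cover is not pink, and is the smaller of those in its own colour.

How it is judged:
On the way, in this order (a step that is already met when the one before it is completed fails the run):
1. the cover sits seated and level on the upright cup and the fingers are off it (horizontal distance between cover_seat and cup_rim below 0.007 m and z of cover_seat in the frame of cup between 0.087 and 0.0925 m and angle between each of cover, cup's own z axis and vertical below 0.05 rad and height (world z) of cup below 0.006 m and contact force between the fingers and cover below 0.1 N), for 0.3 s.
2. the roll is lifted off the board in the tongs (height (world z) of roll above 0.115 m and contact force between tongs and roll above 0.5 N and contact force between the fingers and tongs above 1 N and contact force between each of the fingers, the arm, board, cover, cake and roll below 0.1 N), for 0.2 s.
At the end, for the whole second after the job is handed in: Cover seated on the upright cup (disc within 3 mm of the rim, 7 mm off-centre, 0.05 rad tilt), fingers off it. Gripper holds tongs (>1 N), tongs hold roll (>0.5 N), roll at rest, its underside over 115 mm above the desk, touched by no finger, arm, board, cover or cake (all of step 1 and all of step 2 and linear speed of roll below 0.03 m/s); the arm keeps its last pose, push and grip.
It fails at once if the gripper or arm touches the roll itself (contact force between any of the fingers, the arm and roll above 0.3 N).
It fails at once if a bystander (cake, radio, stapler, pen cup, highlighter) is moved by more than 25 mm (distance of any of cake, radio, stapler, pen_cup, highlighter from where it was at the start of the episode above 0.025 m).
It also fails if it takes over 56 s, if anything falls off the work surface, if the arm or the gripper's body presses on something with over 40 N, if the wrist force passes 120 N, or if a joint passes its speed limit or range.

## Working session

There is one attempt and no reset: what is moved stays moved. The work goes in short steps, Python scripts to look and compute and a tool call to move; the robot and the scene stay as the last step left them, time stands still between calls to the robot, and variables do not carry over. Pictures are saved under pics/ and viewed, and the job is handed in when it is done.

Besides the shell and the picture viewer there is one more tool, called after "Call:" as a command line: name --argument value ..., lists and objects as JSON in quotes. apply_moves: Moves the arm, as the interface text tells. Its arguments: {"type":"object","properties":{"moves":{"type":"array","items":{"type":"array"}},"squeeze":{"type":"number"}},"required":["moves"]}

```bash
mkdir -p pics
python3 - <<'E'
from workcell import env
import cv2,json
s=env.get_state(); print(s)
for n in("scene","top"):
    c=env.read_camera(n); cv2.imwrite(f"pics/{n}0.png",c["pixels"][:,:,::-1]); print(n,c["fov_y"],c["cx"],c["cy"],c["world_from_camera"])
E
```

```text
{'clock': 0.0, 'joint_pos': array([-1.47260605e+00,  3.13991689e-01,  4.49883929e-02,  1.30358462e+00,
        2.52237187e-05,  1.43120728e+00]), 'qvel': array([-9.93365921e-04, -2.08717586e-03,  5.15777688e-05, -3.95410316e-04,
       -1.19259928e-03,  1.06177644e-03]), 'tau': array([-6.25820066e-04, -4.80628037e+01,  2.98533475e+01,  1.94102823e-02,
       -2.32536941e-04,  2.07283875e-05]), 'tcp_pos': array([ 0.13539322, -0.55831937,  0.23041766]), 'orientation': array([-6.55129725e-04,  7.85984735e-01, -6.18245254e-01, -6.11076610e-04]), 'wrist_force': array([0.35432721, 0.04209991, 0.01430427]), 'ft_torque': array([ 0.01433495,  0.04216936, -0.00319179]), 'finger_gap': 0.08485227434652355}
scene 45.15834766236398 324.2464078388081 240.21995459360417 [[-0.578292    0.48893466 -0.65308595  1.38458139]
 [ 0.81560804  0.36514826 -0.44883213  0.60494237]
 [ 0.01902361 -0.79221818 -0.60994135  0.86872073]
 [ 0.          0.          0.          1.        ]]
top 43.09926056780656 319.116775572473 244.57299911501528 [[ 0.01613196 -0.98969369  0.14228898  0.33110091]
 [-0.99982386 -0.01733224 -0.00720007  0.02845529]
 [ 0.00959205 -0.14214777 -0.98979897  1.42780666]
 [ 0.          0.          0.          1.        ]]
```

View pics/scene0.png

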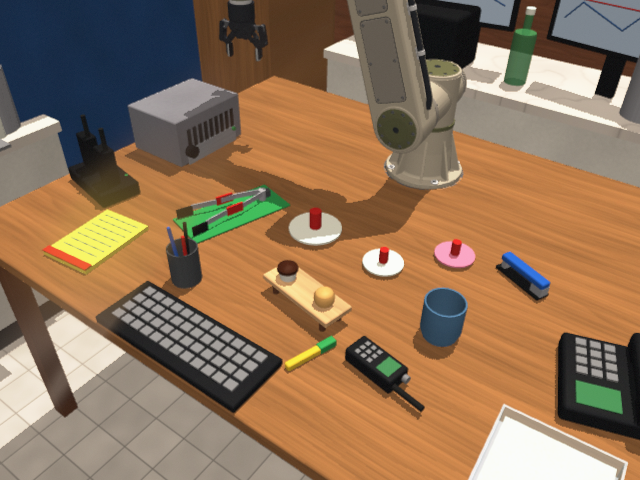

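View pics/top0.png

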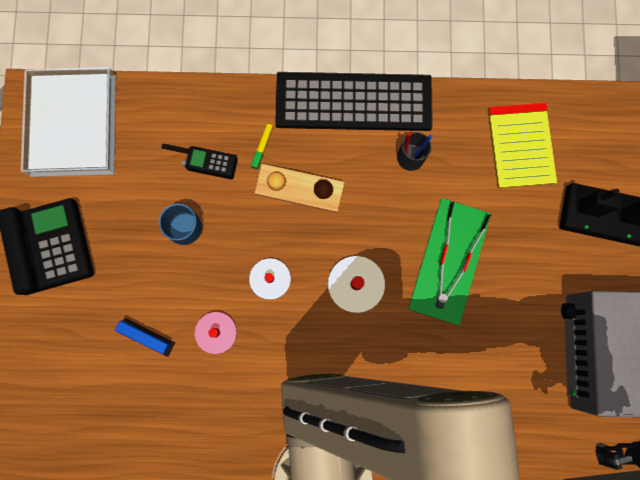

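Cover candidates in the top view are white (269,278), larger white (357,284) and pink (215,332). The small white one at (269,278) fits, since it isn't pink and is the smaller of the two white ones. I'll confirm with a crop and measure the disc.

```bash
cat > h.py <<'E'
from workcell import env
import numpy as np,cv2
def cam(n): return env.read_camera(n)
def ray(c,u,v):
    f=240/np.tan(np.radians(c["fov_y"])/2); T=np.array(c["world_from_camera"])
    d=T[:3,:3]@np.array([(u-c["cx"])/f,(v-c["cy"])/f,1]); return T[:3,3],d
def at(c,u,v,z):
    o,d=ray(c,u,v); return o+d*(z-o[2])/d[2]
def proj(c,p):
    f=240/np.tan(np.radians(c["fov_y"])/2); T=np.linalg.inv(np.array(c["world_from_camera"]))
    q=T[:3,:3]@np.array(p)+T[:3,3]; return np.array([f*q[0]/q[2]+c["cx"],f*q[1]/q[2]+c["cy"]])
def crop(c,u0,v0,u1,v1,s,name):
    im=cv2.resize(c["pixels"][v0:v1,u0:u1,::-1],None,fx=s,fy=s,interpolation=cv2.INTER_CUBIC)
    cv2.imwrite("pics/"+name,im)
E
python3 - <<'E'
from h import *
import pickle
t=cam("top"); s=cam("scene"); pickle.dump((t,s),open("c0.pkl","wb"))
crop(t,150,160,400,360,3,"a.png"); crop(t,390,185,510,335,4,"b.png"); crop(s,240,190,480,350,3,"c.png")
crop(s,160,170,300,250,5,"d.png")
E
```

```text
(no output)
```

View pics/a.png

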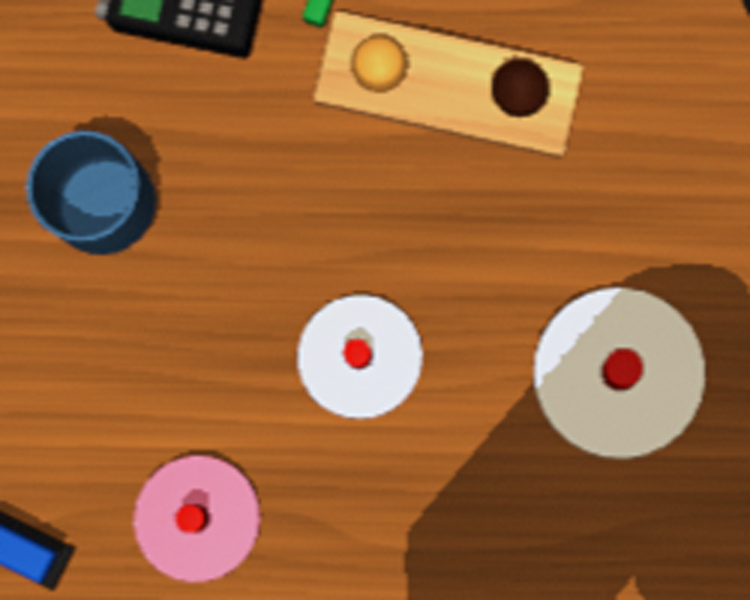

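View pics/b.png

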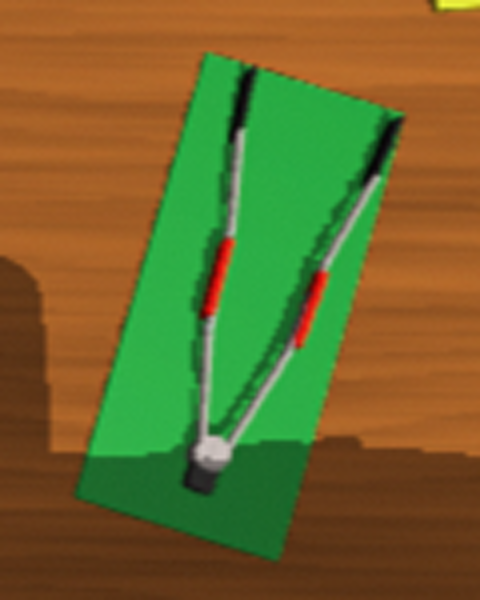

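View pics/c.png

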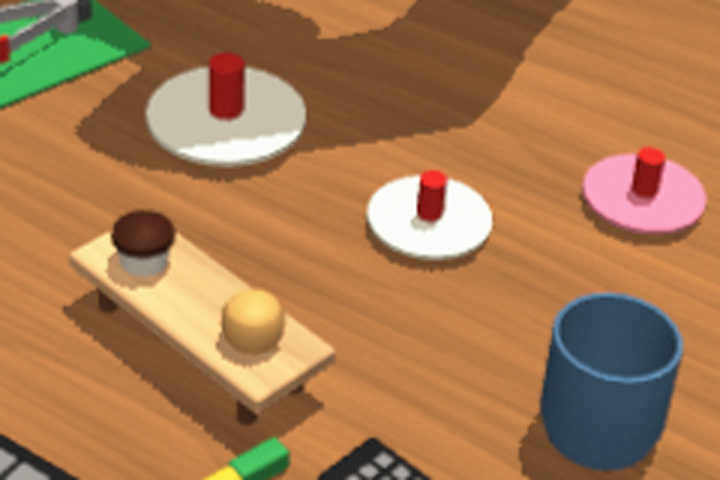

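View pics/d.png

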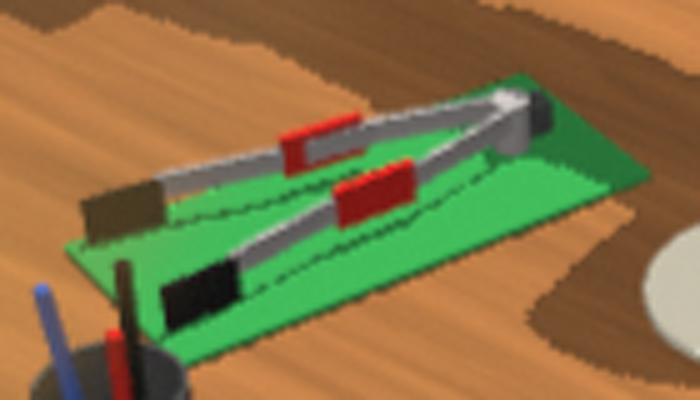

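The crop confirms it: the small white disc with a red knob is at top pixel (269.5,279), the roll at (276,181), the cake at (323,189), the cup mouth at about (178,222), and the tongs' hinge is at (443,298) with the jaws toward the top. Next I'll measure them.

```bash
cat > m.py <<'E'
from h import *
import pickle
t,s=pickle.load(open("c0.pkl","rb"))
def blob(c,mask,seed=None):
    n,l,st,ce=cv2.connectedComponentsWithStats(mask.astype(np.uint8))
    return [(st[i],ce[i],l==i) for i in range(1,n) if st[i][4]>15]
def ell(c,m):
    cn,_=cv2.findContours(m.astype(np.uint8),cv2.RETR_EXTERNAL,cv2.CHAIN_APPROX_NONE); k=max(cn,key=len)
    return cv2.fitEllipse(cv2.convexHull(k)) if len(k)>5 else None
def masked(c,u0,v0,u1,v1,f):
    p=c["pixels"].astype(int); m=f(p[...,0],p[...,1],p[...,2]); k=np.zeros_like(m); k[v0:v1,u0:u1]=m[v0:v1,u0:u1]; return k
if __name__=="__main__":
    for n,c,b in(("top",t,(240,250,300,310)),("scene",s,(355,240,412,285))):
        m=masked(c,*b,lambda r,g,b:(b>150)|((r>130)&(b<60)&(g<60)&(b<r-100)&(g<70)))
        m=masked(c,*b,lambda r,g,b:(b>150))
        e=ell(c,m); print(n,"disc",e,at(c,*e[0],0.0125))
        m=masked(c,*b,lambda r,g,b:(r>130)&(g<60)&(b<60))
        for st,ce,_ in blob(c,m): print("knob",st,ce,at(c,*ce,0.049), at(c,*ce,.031))
    # knob top in scene; cup
    for n,c,b in(("top",t,(150,195,215,255)),("scene",s,(410,280,475,350))):
        p=c["pixels"]; m=masked(c,*b,lambda r,g,b:(b>r+25)&(b>60)); e=ell(c,m); print(n,"cup",e)
    for st,ce,_ in blob(t,masked(t,400,190,500,320,lambda r,g,b:(r>150)&(g<70)&(b<70))): print("pad",st,ce,at(t,*ce,0.040))
    for st,ce,_ in blob(s,masked(s,170,180,300,240,lambda r,g,b:(r>120)&(g<70)&(b<70))): print("spad",st,ce)
    f=lambda u,v,k,o:((u+.5)/k-.5+o[0],(v+.5)/k-.5+o[1])
    for q in((332,11),(583,65),(565,155),(314,101)): print("board",at(t,*f(*q,3,(150,160)),.045))
    print("roll",at(t,*f(379,62,3,(150,160)),.045+.013),"cake",at(t,*f(521,87,3,(150,160)),.075))
    for q in((84,186),): print("rim",at(t,*f(*q,3,(150,160)),.09))
    for q in((205,53),(404,115),(281,561),(77,496)): print("tray",at(t,*f(*q,4,(390,185)),.006))
    for q in((252,70),(239,132),(401,120),(374,178)): print("jaw",at(t,*f(*q,4,(390,185)),.032))
    for q in((219,278),(311,309),(212,454)): print("pads,hinge",at(t,*f(*q,4,(390,185)),.040))
E
python3 m.py
```

```text
top disc ((269.4455871582031, 278.4930725097656), (40.66694259643555, 41.25918960571289), 76.59469604492188) [0.45261743 0.13270617 0.0125    ]
knob [265 273   9  10  63] [268.76190476 277.3968254 ] [0.45195342 0.1316393  0.049     ] [0.45353112 0.13298634 0.031     ]
scene disc ((382.859130859375, 261.5158996582031), (26.872455596923828, 41.528411865234375), 96.36088562011719) [0.45240135 0.13126983 0.0125    ]
knob [380 247   8  16  96] [383.63541667 254.35416667] [0.46917623 0.13985134 0.049     ] [0.44907512 0.12963855 0.031     ]
top cup ((177.57847595214844, 221.8927764892578), (36.867835998535156, 37.145851135253906), 54.265132904052734)
scene cup ((442.61712646484375, 315.6199951171875), (47.6285514831543, 59.627174377441406), 9.812483787536621)
pad [441 245   7  19  35] [444.14285714 253.82857143] [ 0.51408987 -0.27035181  0.04      ]
pad [464 253   7  19  34] [467.05882353 261.76470588] [ 0.49657537 -0.32298891  0.04      ]
spad [216 193  16  12  60] [221.45       197.88333333]
spad [227 202  16  13 119] [234.57983193 207.96638655]
board [0.71963139 0.15912749 0.045     ]
board [ 0.68004035 -0.03728415  0.045     ]
board [ 0.60847352 -0.02410924  0.045     ]
board [0.64756564 0.17091428 0.045     ]
roll [0.67621459 0.12052896 0.058     ] cake [0.65445482 0.01108199 0.075     ]
rim [0.56951443 0.33510457 0.09      ]
tray [ 0.65356033 -0.27161048  0.006     ]
tray [ 0.61791283 -0.39015314  0.006     ]
tray [ 0.35265079 -0.31212235  0.006     ]
tray [ 0.38829622 -0.19358739  0.006     ]
jaw [ 0.63796681 -0.29364841  0.032     ]
jaw [ 0.6007955  -0.28546616  0.032     ]
jaw [ 0.60965323 -0.3806642   0.032     ]
jaw [ 0.57489902 -0.36403722  0.032     ]
pads,hinge [ 0.51340969 -0.27087919  0.04      ]
pads,hinge [ 0.49633224 -0.32371401  0.04      ]
pads,hinge [ 0.41205975 -0.26553824  0.04      ]
```

```bash
cat > mv.py <<'E'
from h import *
from scipy.spatial.transform import Rotation as R
def info():
    s=env.get_state(); q=s["orientation"]; r=R.from_quat(q[[1,2,3,0]]).as_matrix()
    return s,r
def to(*pts,ang=None):
    s,r=info(); a=np.degrees(np.arctan2(r[1,0],r[0,0]))
    print("t",round(s["clock"],2),"tcp",s["tcp_pos"].round(4),"ang",a.round(2),"gap",round(s["finger_gap"],4),"F",s["wrist_force"].round(1),"q",np.degrees(s["joint_pos"]).round(0),"tilt",(r[:,2]).round(4))
    for p in pts: print(p,"->",(r.T@(np.array(p)-s["tcp_pos"])*100).round(2))
    if ang is not None: print("yaw",-(ang-a))
E
python3 - <<'E'
from mv import *
from m import t,s
print("rim fit",at(t,177.58,221.89,.09))
to((.45,-.2,.25),(.4525,.132,.14),ang=71.5)
# overlay check: cup & cover circles
for n,c in(("t",t),("s",s)):
    im=c["pixels"][:,:,::-1].copy()
    im=cv2.resize(im,None,fx=4,fy=4,interpolation=cv2.INTER_CUBIC)
    def circ(x,y,z,r,col):
        P=np.array([(proj(c,(x+r*np.cos(a),y+r*np.sin(a),z))+.5)*4-.5 for a in np.linspace(0,6.3,80)]).astype(int); cv2.polylines(im,[P],True,col,1)
    rx,ry=at(t,177.58,221.89,.09)[:2]
    circ(rx,ry,.09,.042,(0,255,255)); circ(rx,ry,0,.042,(0,255,0)); circ(.4525,.132,.013,.048,(0,0,0)); circ(.4525,.132,.049,.011,(255,255,0))
    circ(.6762,.1205,.058,.022,(255,0,0))
    if n=="t": cv2.imwrite("pics/ot.png",im[160*4:305*4,150*4:300*4][:600,:])
    else: cv2.imwrite("pics/os.png",im[235*4:355*4,300*4:480*4])
E
```

```text
rim fit [0.56900526 0.33527259 0.09      ]
t 0.2 tcp [ 0.1354 -0.5585  0.2307] ang -76.37 gap 0.0856 F [ 0.3  0.4 -0.4] q [-84.  18.   3.  75.  -0.  82.] tilt [-1.0e-04  1.2e-03 -1.0e+00]
(0.45, -0.2, 0.25) -> [-27.43 -39.02  -1.89]
(0.4525, 0.132, 0.14) -> [-59.63 -47.08   9.15]
yaw -147.8730819676305
```

View pics/ot.png

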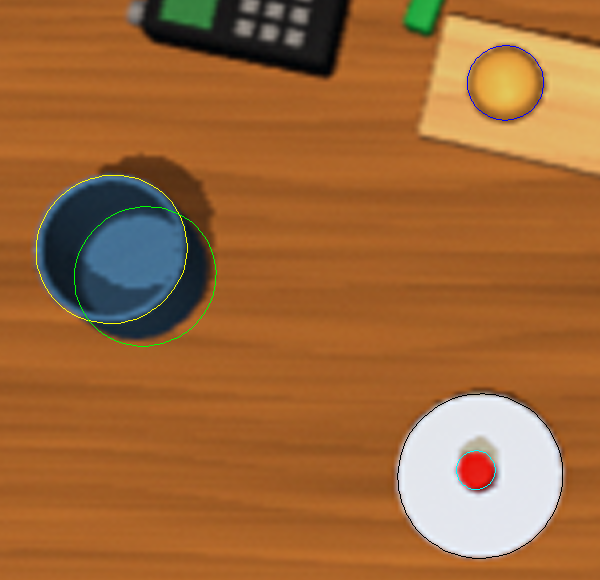

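View pics/os.png

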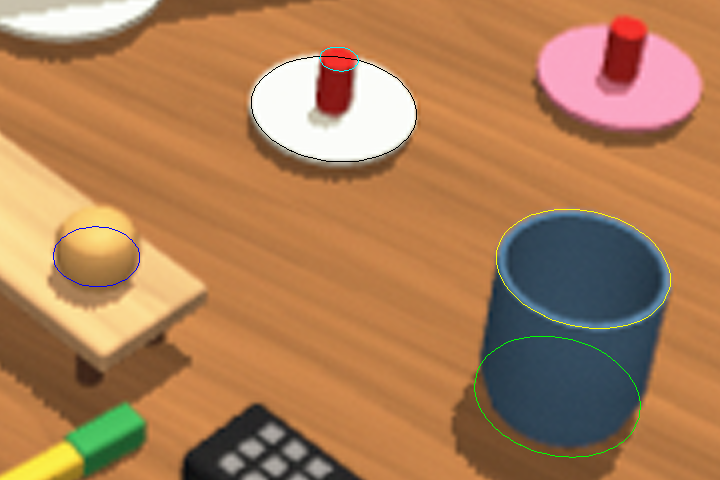

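The overlays fit in both views for the cover, the cup mouth and the roll. Moving.

Call:
apply_moves --moves '[[[-27.4,-39,-2],-15,1],[[-27.4,-39,-2],-30,1],[[-27.4,-39,-2],-45,1],[[-27.4,-39,-2],-60,1],[[-27.4,-39,-2],-75,1],[[-27.4,-39,-2],-90,1],[[-27.4,-39,-2],-105,1],[[-27.4,-39,-2],-110,1],[[-59.6,-47.1,9],-115,1],[[-59.6,-47.1,9],-120,1]]'

```text
clock: 1.45
tcp_pos: [0.4513, -0.0805, 0.2114]
orientation: [0.0, 0.963, 0.27, 0.0]
wrist_force: [0.3, 0.0, 0.7]
finger_gap: 0.0854
```

```bash
python3 -c "
from mv import *
to((.4525,.132,.14),(.4525,.132,.02),ang=71.5)"
```

```text
t 1.45 tcp [ 0.4513 -0.0805  0.2114] ang 31.38 gap 0.0854 F [0.3 0.  0.7] q [-20.   5. -16.  69.   0.  38.] tilt [ 6.e-04 -1.e-04 -1.e+00]
(0.4525, 0.132, 0.14) -> [ 11.16 -18.08   7.14]
(0.4525, 0.132, 0.02) -> [ 11.16 -18.08  19.14]
yaw -40.11594815430452
```

Call:
apply_moves --moves '[[[11.2,-18,7],-10,1],[[11.2,-18,7],-20,1],[[11.2,-18,7],-30,1],[[11.2,-18,7],-40,1],[[11.2,-18,7],-40,1],[[11.2,-18,7],-40,1],[[11.2,-18,7],-40,1],[[11.2,-18,7],-40,1],[[11.2,-18,7],-40,1],[[11.2,-18,7],-40,1]]'

```text
clock: 2.7
tcp_pos: [0.4541, 0.1296, 0.1421]
orientation: [0.0, 0.814, 0.581, 0.0]
wrist_force: [-0.6, 0.0, -0.0]
finger_gap: 0.0853
```

```bash
python3 -c "
from mv import *
to((.4525,.132,.14),(.4525,.132,.020),ang=71.5)"
```

```text
t 2.7 tcp [0.4541 0.1296 0.1421] ang 71.01 gap 0.0853 F [-0.6  0.  -0. ] q [  6.   9. -21.  59.  -0.  25.] tilt [ 2.e-04 -1.e-04 -1.e+00]
(0.4525, 0.132, 0.14) -> [ 0.17 -0.23  0.21]
(0.4525, 0.132, 0.02) -> [ 0.17 -0.24 12.21]
yaw -0.49164037529477866
```

Call:
apply_moves --moves '[[[0.2,-0.2,4],0,1],[[0.2,-0.2,8],0,1],[[0.2,-0.2,11],0,1],[[0.2,-0.2,12.2],0,1],[[0.2,-0.2,12.2],0,1],[[0.2,-0.2,12.2],0,0],[[0.2,-0.2,12.2],0,0],[[0.2,-0.2,12.2],0,0],[[0.2,-0.2,12.2],0,0],[[0.2,-0.2,12.2],0,0]]' --squeeze 30

```text
clock: 3.95
tcp_pos: [0.4533, 0.1326, 0.0206]
orientation: [0.0, 0.814, 0.581, 0.0]
wrist_force: [-0.3, -0.5, 6.0]
finger_gap: 0.0211
```

```bash
python3 -c "
from mv import *
to((.4525,.132,.17),(.5690,.3353,.17))"
```

```text
t 3.95 tcp [0.4533 0.1326 0.0206] ang 71.05 gap 0.0211 F [-0.3 -0.5  6. ] q [  7.  17. -31.  42.   0.  25.] tilt [ 1.1e-03  1.0e-04 -1.0e+00]
(0.4525, 0.132, 0.17) -> [ -0.07  -0.04 -14.94]
(0.569, 0.3353, 0.17) -> [ 22.94   4.38 -14.92]
```

Call:
apply_moves --moves '[[[0,0,-5],0,0],[[0,0,-10],0,0],[[0,0,-15],0,0],[[6,1.1,-15],0,0],[[12,2.3,-15],0,0],[[18,3.4,-15],0,0],[[21.5,4.1,-15],0,0],[[22.9,4.4,-15],0,0],[[22.9,4.4,-15],0,0],[[22.9,4.4,-15],0,0]]'

```text
clock: 5.2
tcp_pos: [0.5681, 0.3341, 0.1695]
orientation: [-0.0, 0.814, 0.581, -0.001]
wrist_force: [-0.4, -0.5, -1.2]
finger_gap: 0.0211
```

```bash
python3 -c "
from mv import *
to((.5690,.3353,.12))
t=cam('top');s=cam('scene')
crop(t,120,130,280,250,4,'e.png');crop(s,360,200,520,360,4,'f0.png');import pickle;pickle.dump((t,s),open('c1.pkl','wb'))
crop(s,360,200,520,340,4,'f.png')"
```

```text
t 5.2 tcp [0.5681 0.3341 0.1695] ang 71.04 gap 0.0211 F [-0.4 -0.5 -1.2] q [23. 29. 10. 71. -0. 42.] tilt [-1.2e-03 -8.0e-04 -1.0e+00]
(0.569, 0.3353, 0.12) -> [0.15 0.05 4.95]
```

View pics/e.png

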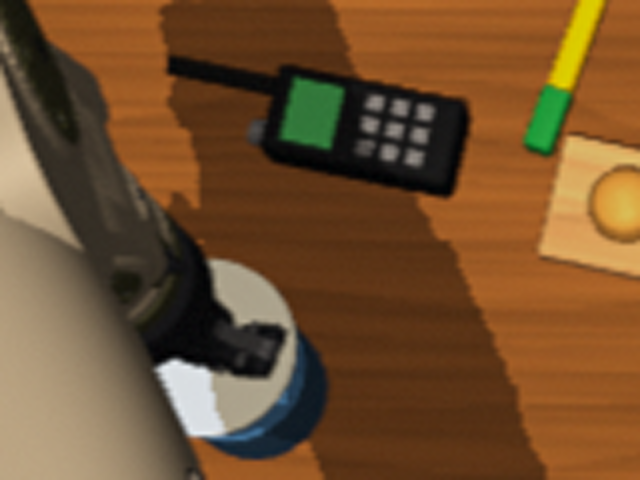

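View pics/f.png

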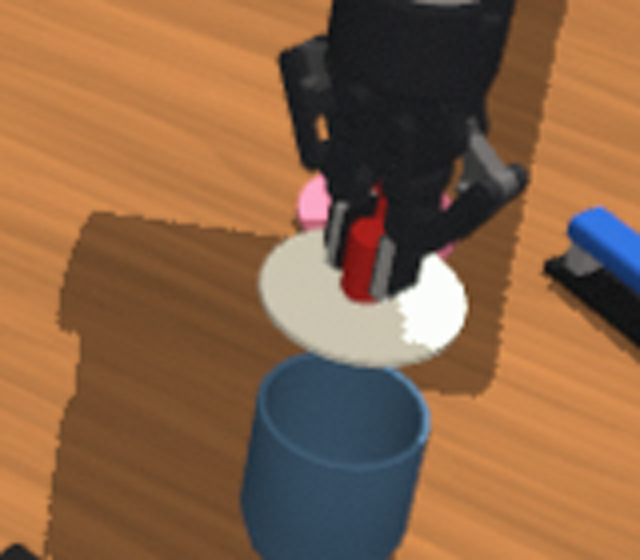

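The cover is held above the cup in both views, but the disc may be tilted. I'll compare it with a level disc by projection.

```bash
cat > tilt.py <<'E'
from h import *
import pickle,sys
from scipy.optimize import least_squares
t,s=pickle.load(open(sys.argv[1],'rb'))
def disc(c,p,n,r=.048,k=80):
    n=n/np.linalg.norm(n); a=np.cross(n,[1,0,0]); a/=np.linalg.norm(a); b=np.cross(n,a)
    return np.array([proj(c,p+r*(a*np.cos(w)+b*np.sin(w))) for w in np.linspace(0,2*np.pi,k,endpoint=False)])
im=cv2.resize(s["pixels"][200:340,360:520,::-1],None,fx=4,fy=4,interpolation=cv2.INTER_CUBIC)
g=env.get_state()["tcp_pos"]
p=g+np.array([0,0,-.0075])
for n,col in(((0,0,1.),(0,255,255)),((-.15,0,1),(0,255,0)),((.15,0,1),(255,0,0)),((0,.15,1),(0,0,255)),((0,-.15,1),(255,0,255))):
    P=((disc(s,p,np.array(n))-[360,200]+.5)*4-.5).astype(int); cv2.polylines(im,[P],True,col,1)
cv2.imwrite("pics/"+sys.argv[2],im)
E
python3 tilt.py c1.pkl g.png
```

```text
(no output)
```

View pics/g.png

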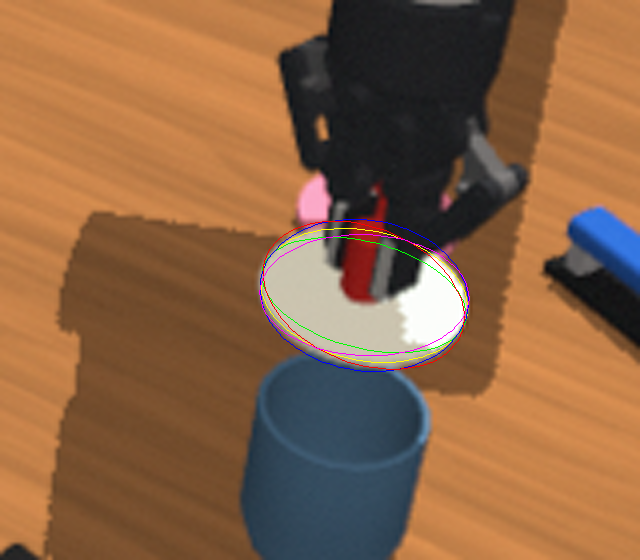

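The level disc (yellow) fits, so the cover is level and centred on the TCP. Lowering it.

Call:
apply_moves --moves '[[[0.15,0.05,0],0,0],[[0.15,0.05,2],0,0],[[0.15,0.05,4],0,0],[[0.15,0.05,5],0,0],[[0.15,0.05,5.5],0,0],[[0.15,0.05,6],0,0],[[0.15,0.05,6.3],0,0],[[0.15,0.05,6.5],0,0],[[0.15,0.05,6.6],0,0],[[0.15,0.05,6.6],0,0]]'

```text
clock: 6.55
tcp_pos: [0.5698, 0.336, 0.104]
orientation: [0.0, 0.814, 0.581, 0.0]
wrist_force: [-0.2, -0.3, -0.2]
finger_gap: 0.0211
```

```bash
python3 -c "
from mv import *
to((.5690,.3353,.1026))
s=cam('scene')
crop(s,360,200,520,340,4,'i.png')"
```

```text
t 6.55 tcp [0.5698 0.336  0.104 ] ang 71.05 gap 0.0211 F [-0.2 -0.3 -0.2] q [24. 31.  4. 63. -0. 43.] tilt [ 2.e-04 -1.e-04 -1.e+00]
(0.569, 0.3353, 0.1026) -> [-0.1  -0.05  0.14]
```

View pics/i.png

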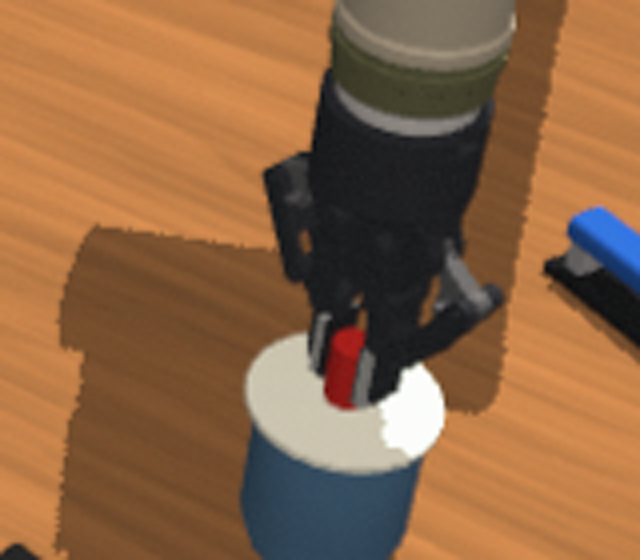

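The plug is in the cup mouth with no side force. I'll go down the last 1–2 mm, release and retreat upward.

Call:
apply_moves --moves '[[[-0.1,-0.05,0.1],0,0],[[-0.1,-0.05,0.15],0,0],[[-0.1,-0.05,0.15],0,0],[[-0.1,-0.05,0.15],0,0.5],[[-0.1,-0.05,0.15],0,0.8],[[-0.1,-0.05,0.15],0,0.8],[[-0.1,-0.05,-3],0,0.8],[[-0.1,-0.05,-8],0,0.8],[[-0.1,-0.05,-12],0,1],[[-0.1,-0.05,-14],0,1]]'

```text
clock: 7.85
tcp_pos: [0.5698, 0.3357, 0.2471]
orientation: [0.0, 0.814, 0.581, 0.002]
wrist_force: [0.2, -0.1, -0.6]
finger_gap: 0.0855
```

```bash
python3 -c "
from mv import *
to((.45,0,.26),(.5052,-.2970,.20),ang=71.5)
s=cam('scene')
im=s['pixels'][:,:,::-1].copy()
im=cv2.resize(im[200:360,360:520],None,fx=4,fy=4,interpolation=cv2.INTER_CUBIC)
for z,r,col in((.095,.048,(0,0,0)),(.131,.011,(255,255,0)),(.09,.042,(0,255,255))):
    P=np.array([(proj(s,(.5690+r*np.cos(a),.3353+r*np.sin(a),z))-[360,200]+.5)*4-.5 for a in np.linspace(0,6.28,60)]).astype(int); cv2.polylines(im,[P],True,col,1)
cv2.imwrite('pics/j.png',im[:600])
"
```

```text
t 7.85 tcp [0.5698 0.3357 0.2471] ang 71.06 gap 0.0855 F [ 0.2 -0.1 -0.6] q [24. 28. 19. 81. -0. 42.] tilt [ 0.0039  0.0016 -1.    ]
(0.45, 0, 0.26) -> [-35.64  -0.43  -1.39]
(0.5052, -0.297, 0.2) -> [-61.95  14.41   4.58]
yaw -0.44361156679802605
```

View pics/j.png

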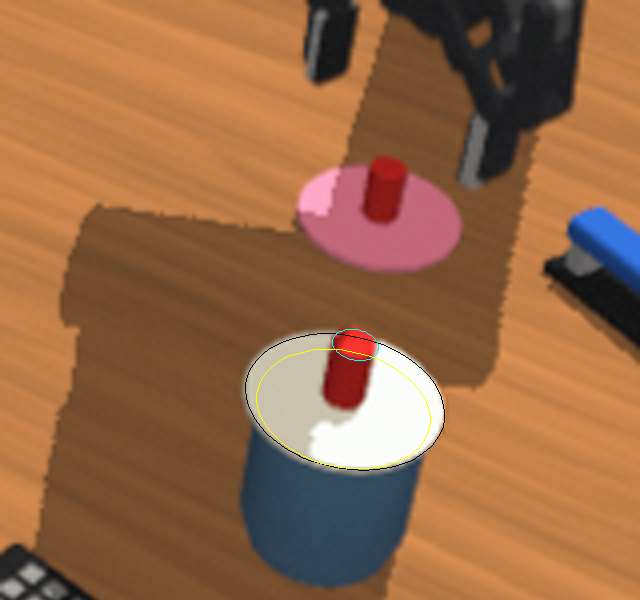

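The cover sits level and on centre, matching the predicted seated outline. Next, the tongs.

Call:
apply_moves --moves '[[[-62,14.4,0],0,1],[[-62,14.4,0],0,1],[[-62,14.4,0],0,1],[[-62,14.4,0],0,1],[[-62,14.4,0],0,1],[[-62,14.4,0],0,1],[[-62,14.4,0],0,1],[[-62,14.4,0],0,1],[[-62,14.4,0],0,1],[[-62,14.4,0],0,1]]'

```text
clock: 9.15
tcp_pos: [0.5044, -0.2884, 0.2434]
orientation: [-0.0, 0.814, 0.581, 0.0]
wrist_force: [0.9, 0.4, -0.1]
finger_gap: 0.0855
```

Call:
apply_moves --moves '[[[0,0,0],-0.5,1],[[0,0,5],-0.5,1],[[0,0,10],-0.5,1],[[0,0,12],-0.5,1],[[0,0,12],-0.5,1],[[0,0,12],-0.5,1],[[0,0,12],-0.5,1],[[0,0,12],-0.5,1],[[0,0,12],-0.5,1],[[0,0,12],-0.5,1]]'

```text
clock: 10.4
tcp_pos: [0.5051, -0.2866, 0.1242]
orientation: [0.0, 0.811, 0.585, 0.0]
wrist_force: [0.4, 0.2, 0.2]
finger_gap: 0.0854
```

```bash
python3 -c "
from mv import *
to((.5052,-.2970,.12),(.5052,-.297,.015),ang=71.5)
s=cam('scene');t=cam('top')
crop(s,150,130,310,250,5,'k.png')
crop(t,390,180,540,330,4,'l.png')
"
```

```text
t 10.4 tcp [ 0.5051 -0.2866  0.1242] ang 71.55 gap 0.0854 F [0.4 0.2 0.2] q [-37.  22.  -8.  61.  -0. -19.] tilt [ 3.e-04 -3.e-04 -1.e+00]
(0.5052, -0.297, 0.12) -> [-0.98  0.34  0.42]
(0.5052, -0.297, 0.015) -> [-0.98  0.34 10.92]
yaw 0.04735284435162157
```

View pics/k.png

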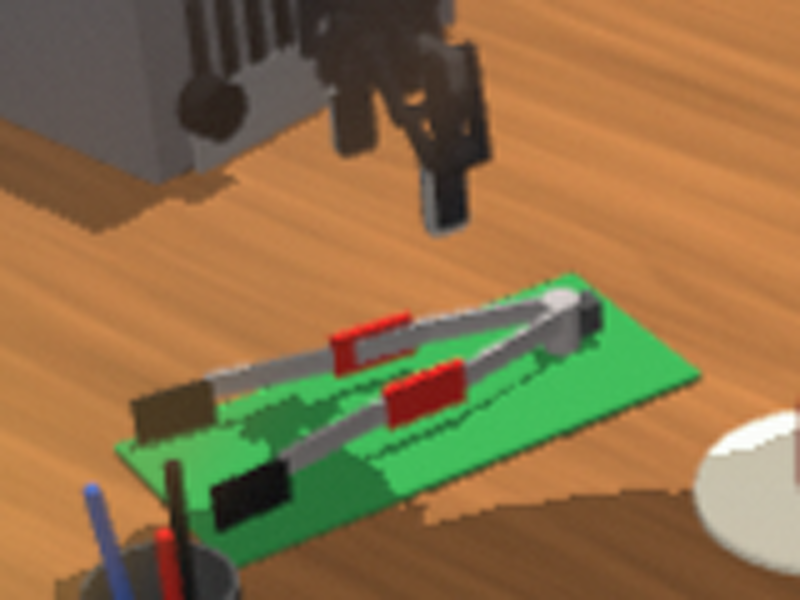

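View pics/l.png

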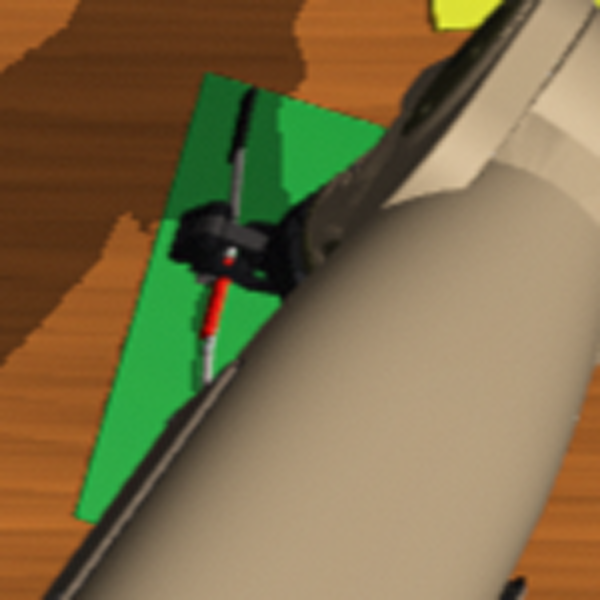

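The open fingers hover over the red pads with the right yaw, but 1 cm off toward +y. I'll correct that and then descend.

Call:
apply_moves --moves '[[[-1,0.35,0],0,1],[[-1,0.35,4],0,1],[[-1,0.35,7],0,1],[[-1,0.35,7],0,1],[[-1,0.35,7],0,1],[[-1,0.35,7],0,1],[[-1,0.35,7],0,1],[[-1,0.35,7],0,1],[[-1,0.35,7],0,1],[[-1,0.35,7],0,1]]'

```text
clock: 11.75
tcp_pos: [0.5052, -0.297, 0.054]
orientation: [0.0, 0.811, 0.585, -0.0]
wrist_force: [0.3, -0.0, 0.3]
finger_gap: 0.0855
```

```bash
python3 -c "
from mv import *
to((.5052,-.297,.007),ang=71.5)
s=cam('scene')
crop(s,150,130,310,250,5,'n.png')
"
```

```text
t 11.75 tcp [ 0.5052 -0.297   0.054 ] ang 71.56 gap 0.0855 F [ 0.3 -0.   0.3] q [-38.  25. -12.  52.  -0. -20.] tilt [ 0.e+00 -1.e-04 -1.e+00]
(0.5052, -0.297, 0.007) -> [0.01 0.   4.7 ]
yaw 0.05643871470398665
```

View pics/n.png

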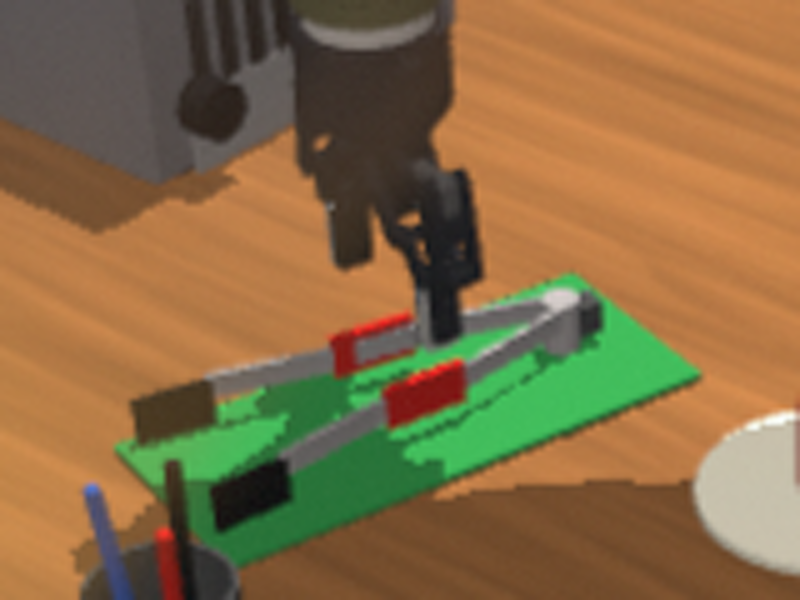

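The fingers straddle the pads. Descend and close to 0.65.

Call:
apply_moves --moves '[[[0,0,2.5],0,1],[[0,0,4],0,1],[[0,0,4.7],0,1],[[0,0,4.7],0,1],[[0,0,4.7],0,0.65],[[0,0,4.7],0,0.65],[[0,0,4.7],0,0.65],[[0,0,4.7],0,0.65],[[0,0,4.7],0,0.65],[[0,0,4.7],0,0.65]]' --squeeze 40

```text
clock: 13.05
tcp_pos: [0.5065, -0.2976, 0.0086]
orientation: [0.001, 0.811, 0.585, 0.001]
wrist_force: [-0.3, 1.7, 6.2]
finger_gap: 0.0556
```

```bash
python3 -c "
from mv import *
to((.5052,-.297,.007),ang=71.5)
s=cam('scene')
crop(s,150,130,310,250,5,'o.png')
"
```

```text
t 13.05 tcp [ 0.5065 -0.2976  0.0086] ang 71.58 gap 0.0556 F [-0.3  1.7  6.2] q [-38.  28. -15.  46.   0. -20.] tilt [ 0.0028 -0.0015 -1.    ]
(0.5052, -0.297, 0.007) -> [ 0.02 -0.14  0.16]
yaw 0.07977476619331014
```

View pics/o.png

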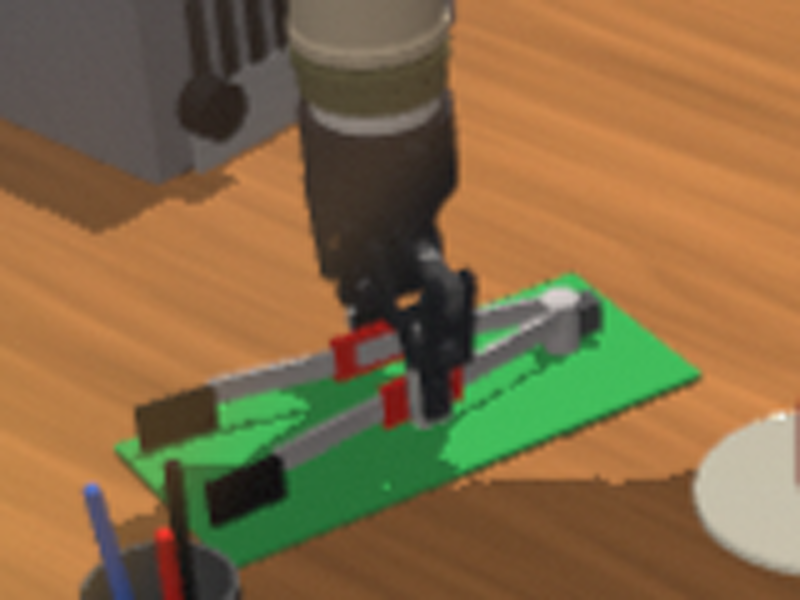

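Both pads are gripped at 55.6 mm, slightly compressed with the jaws still open. Lift.

Call:
apply_moves --moves '[[[0,0,-1],0,0.65],[[0,0,-3],0,0.65],[[0,0,-6],0,0.65],[[0,0,-10],0,0.65],[[0,0,-14],0,0.65],[[0,0,-17],0,0.65],[[0,0,-17],0,0.65],[[0,0,-17],0,0.65],[[0,0,-17],0,0.65],[[0,0,-17],0,0.65]]'

```text
clock: 14.35
tcp_pos: [0.5046, -0.2966, 0.1756]
orientation: [-0.001, 0.811, 0.585, -0.0]
wrist_force: [0.4, 0.3, -2.0]
finger_gap: 0.0557
```

```bash
python3 -c "
from mv import *
to((.54,.0,.18),(.560,.1436,.18),ang=78.7)
s=cam('scene');t=cam('top')
crop(s,130,80,330,230,4,'p.png');crop(t,390,150,590,300,4,'q.png')
"
```

```text
t 14.35 tcp [ 0.5046 -0.2966  0.1756] ang 71.55 gap 0.0557 F [ 0.4  0.3 -2. ] q [-38.  20.  -2.  68.  -0. -20.] tilt [-0.002   0.0014 -1.    ]
(0.54, 0.0, 0.18) -> [29.26 -6.02 -0.4 ]
(0.56, 0.1436, 0.18) -> [43.51 -8.67 -0.39]
yaw -7.146409553534809
```

View pics/p.png

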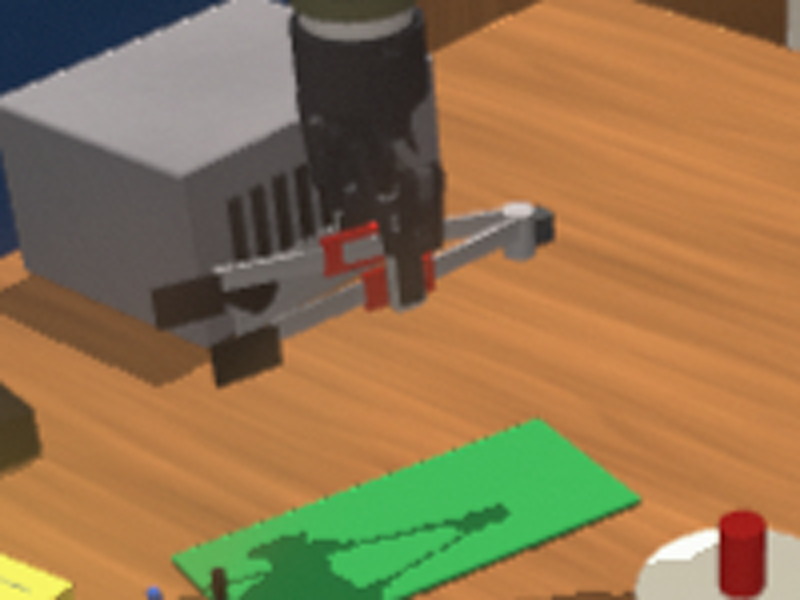

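View pics/q.png

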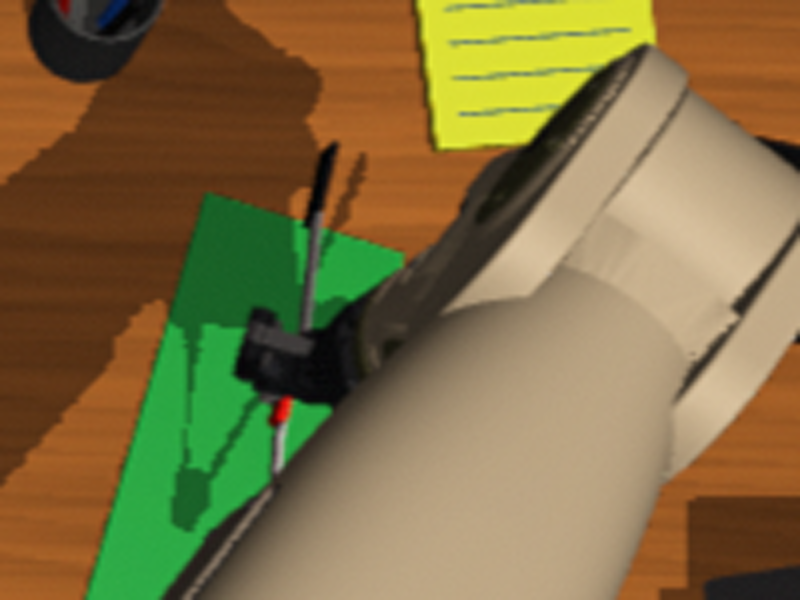

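The tongs hang level and open in the grip. Next, go above the roll at the same height.

```bash
python3 -c "
from mv import *
to((.5722,.1413,.175))"
```

```text
t 14.45 tcp [ 0.5049 -0.2968  0.1762] ang 71.55 gap 0.0556 F [-0.1  0.2 -0.3] q [-38.  20.  -2.  68.  -0. -20.] tilt [-1.2e-03  8.0e-04 -1.0e+00]
(0.5722, 0.1413, 0.175) -> [43.69 -7.47  0.14]
```

Call:
apply_moves --moves '[[[3,-0.5,0],-1,0.65],[[8,-1.4,0],-3,0.65],[[13,-2.2,0],-5,0.65],[[18,-3.1,0],-7,0.65],[[23,-4,0],-7,0.65],[[28,-4.8,0],-7,0.65],[[33,-5.7,0],-7,0.65],[[38,-6.5,0],-7,0.65],[[42,-7.2,0],-7,0.65],[[43.7,-7.5,0],-7,0.65]]'

```text
clock: 15.7
tcp_pos: [0.5722, 0.1433, 0.1766]
orientation: [-0.0, 0.773, 0.634, -0.0]
wrist_force: [-0.9, -0.5, -0.7]
finger_gap: 0.0558
```

Call:
apply_moves --moves '[[[0,0,1],0,0.65],[[0,0,2],0,0.65],[[0,0,2.5],0,0.65],[[0,0,2.5],0,0.65],[[0,0,2.5],0,0.65],[[0,0,2.5],0,0.65],[[0,0,2.5],0,0.65],[[0,0,2.5],0,0.65],[[0,0,2.5],0,0.65],[[0,0,2.5],0,0.65]]'

```text
clock: 16.95
tcp_pos: [0.5723, 0.1413, 0.1519]
orientation: [0.0, 0.774, 0.633, -0.0]
wrist_force: [-0.4, 0.1, -1.1]
finger_gap: 0.0558
```

```bash
python3 -c "
from mv import *
to((.5722,.1413,.115),ang=78.7)
s=cam('scene');t=cam('top')
import pickle;pickle.dump((t,s),open('c2.pkl','wb'))
crop(s,220,180,420,330,4,'r.png');crop(t,180,130,380,280,4,'s.png')
"
```

```text
t 16.95 tcp [0.5723 0.1413 0.1519] ang 78.56 gap 0.0558 F [-0.4  0.1 -1.1] q [ 6. 21. -4. 65. -0. 18.] tilt [-0.e+00 -1.e-04 -1.e+00]
(0.5722, 0.1413, 0.115) -> [ 0.   -0.01  3.69]
yaw -0.14208702846042343
```

View pics/r.png

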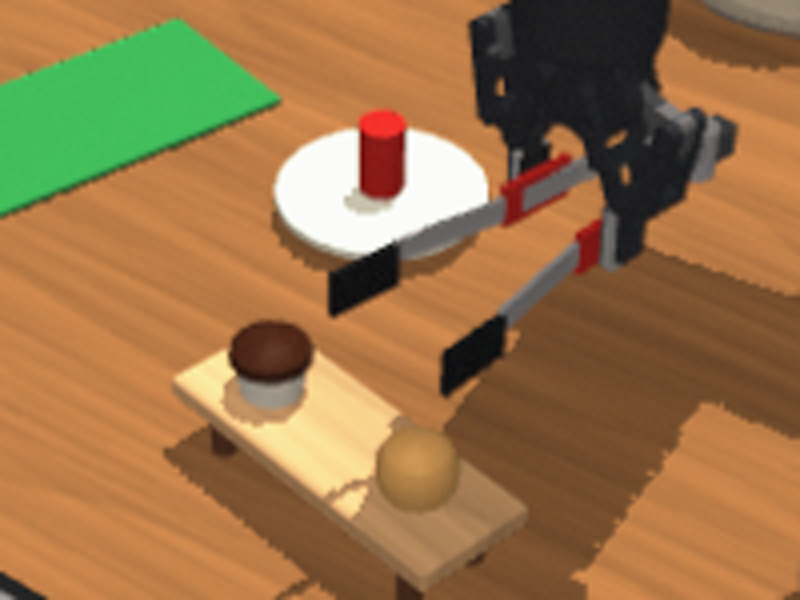

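View pics/s.png

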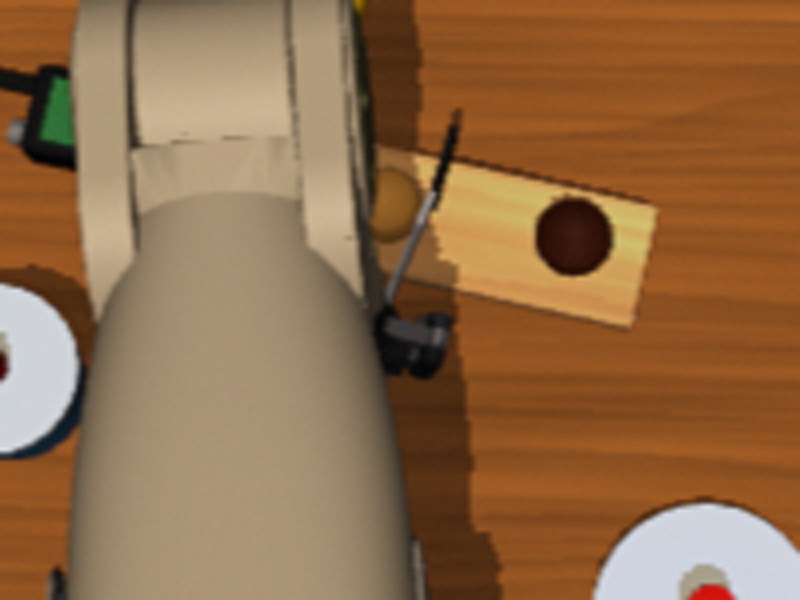

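The jaws are open, just above and straddling the roll. The scene camera sees the jaw pads at (365,280) and (473,355) in the crop. I'll check predicted against actual jaw positions before descending.

```bash
cat > ov.py <<'E'
from mv import *
import pickle,sys
t,s=pickle.load(open(sys.argv[1],'rb'))
st,r=info(); g=st["tcp_pos"]; u=-r[:,1].copy()  # tongs fwd
if u[0]<0:u=-u
v=np.array([-u[1],u[0],0]); z=np.array([0,0,1.])
half=.0405+ (st["finger_gap"]-.061)  # inner half gap
print("half",half,"u",u)
for nme,c,(u0,v0) in(("s",s,(220,180)),("t",t,(180,130))):
    im=cv2.resize(c["pixels"][v0:v0+150,u0:u0+200,::-1],None,fx=4,fy=4,interpolation=cv2.INTER_CUBIC)
    f=lambda p:tuple(int(w) for w in (proj(c,p)-[u0,v0]+.5)*4-.5)
    for sg in(1,-1):
        q=[f(g+u*(x-.001)+v*sg*half+z*(-.0026+zz)) for x,zz in((.086,0),(.128,0),(.128,.026),(.086,.026))]
        cv2.polylines(im,[np.array(q)],True,(0,255,255),1)
    cv2.imwrite(f"pics/{sys.argv[2]}_{nme}.png",im)
E
python3 ov.py c2.pkl u
```

```text
half 0.03496684389457931 u [ 9.80130906e-01 -1.98351725e-01  2.77688924e-05]
```

View pics/u_s.png

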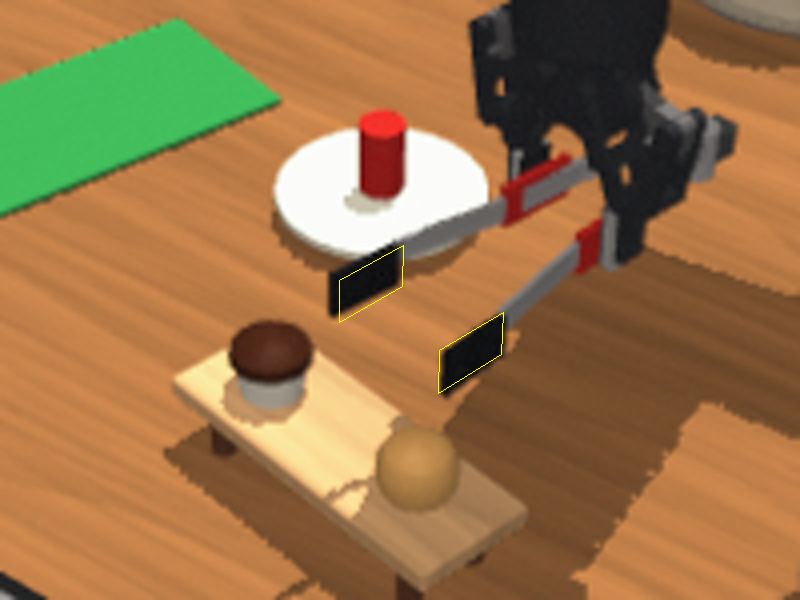

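View pics/u_t.png

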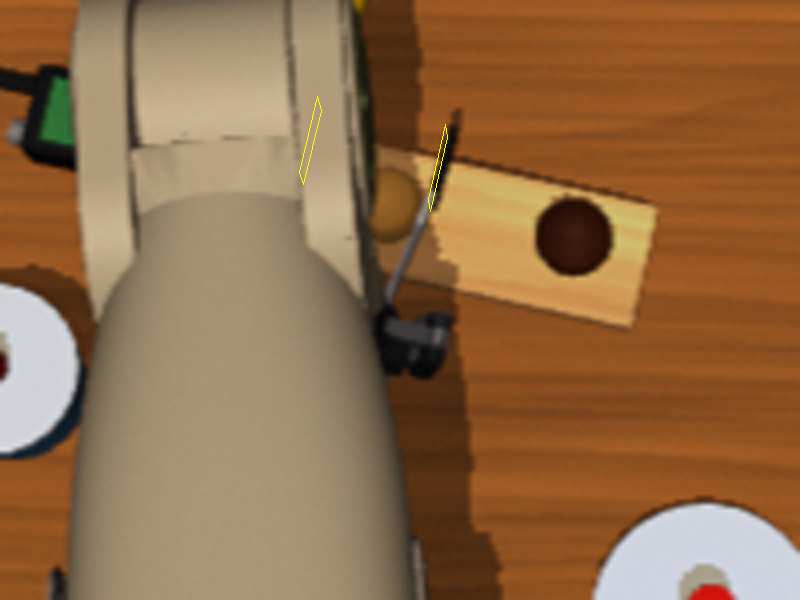

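The prediction agrees within about 3–4 mm: the real jaws sit a little forward and toward −y. I'll compensate and lower in two stages.

Call:
apply_moves --moves '[[[0.3,0.3,1],0,0.65],[[0.3,0.3,3],0,0.65],[[0.3,0.3,5],0,0.65],[[0.3,0.3,6],0,0.65],[[0.3,0.3,6.5],0,0.65],[[0.3,0.3,6.5],0,0.65],[[0.3,0.3,6.5],0,0.65],[[0.3,0.3,6.5],0,0.65],[[0.3,0.3,6.5],0,0.65],[[0.3,0.3,6.5],0,0.65]]'

```text
clock: 18.3
tcp_pos: [0.5759, 0.1435, 0.0872]
orientation: [0.0, 0.774, 0.633, 0.0]
wrist_force: [-0.4, 0.2, -1.3]
finger_gap: 0.0559
```

```bash
python3 -c "
from mv import *
to((.5722,.1413,.0505),ang=78.7)
s=cam('scene');t=cam('top')
import pickle;pickle.dump((t,s),open('c3.pkl','wb'))
"; python3 ov.py c3.pkl w
```

```text
t 18.3 tcp [0.5759 0.1435 0.0872] ang 78.55 gap 0.0559 F [-0.4  0.2 -1.3] q [ 6. 24. -9. 57. -0. 18.] tilt [ 3.e-04 -1.e-04 -1.e+00]
(0.5722, 0.1413, 0.0505) -> [-0.29 -0.32  3.67]
yaw -0.14809299623664174
half 0.035082719651832246 u [ 9.80108775e-01 -1.98460982e-01  1.65817472e-04]
```

View pics/w_s.png

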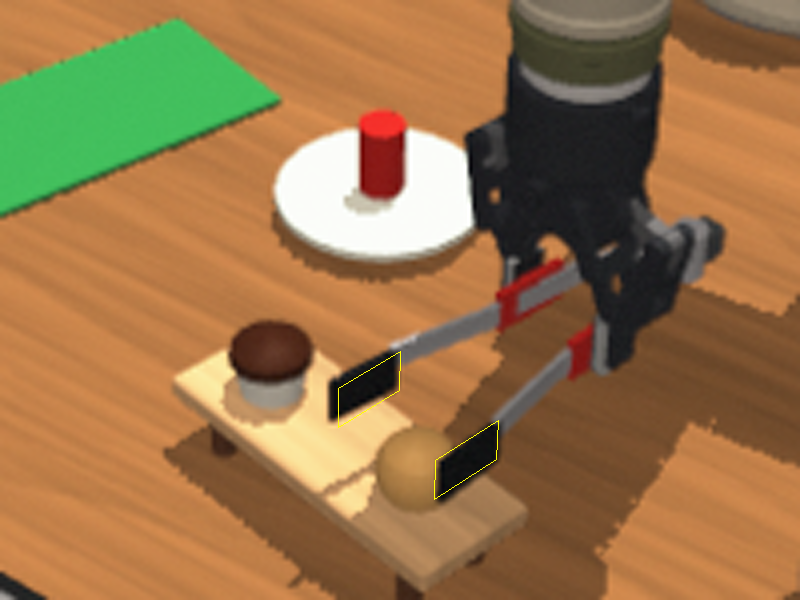

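View pics/w_t.png

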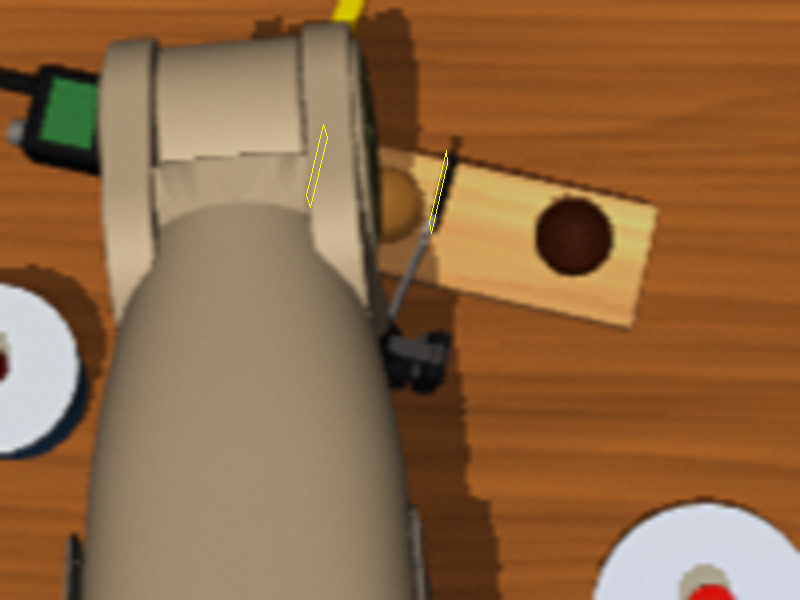

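I misread the sign there: tool +y is forward. I'll correct by −0.6 cm and descend the rest, still straddling the roll.

Call:
apply_moves --moves '[[[0,-0.6,0],0,0.65],[[0,-0.6,0],0,0.65],[[0,-0.6,1],0,0.65],[[0,-0.6,2],0,0.65],[[0,-0.6,3],0,0.65],[[0,-0.6,3.4],0,0.65],[[0,-0.6,3.6],0,0.65],[[0,-0.6,3.6],0,0.65],[[0,-0.6,3.6],0,0.65],[[0,-0.6,3.6],0,0.65]]'

```text
clock: 19.65
tcp_pos: [0.5702, 0.1447, 0.0513]
orientation: [0.0, 0.774, 0.633, 0.0]
wrist_force: [0.3, -0.2, -0.9]
finger_gap: 0.0557
```

```bash
python3 -c "
from mv import *
to((.5722,.1413,.0505),ang=78.7)
s=cam('scene');t=cam('top')
import pickle;pickle.dump((t,s),open('c4.pkl','wb'))
"; python3 ov.py c4.pkl x
```

```text
t 19.65 tcp [0.5702 0.1447 0.0513] ang 78.55 gap 0.0557 F [ 0.3 -0.2 -0.9] q [  6.  26. -12.  52.  -0.  18.] tilt [ 7.e-04 -0.e+00 -1.e+00]
(0.5722, 0.1413, 0.0505) -> [-0.3   0.26  0.08]
yaw -0.1485381814644171
half 0.03490423699807876 u [ 9.80119927e-01 -1.98405391e-01  4.78169335e-04]
```

View pics/x_s.png

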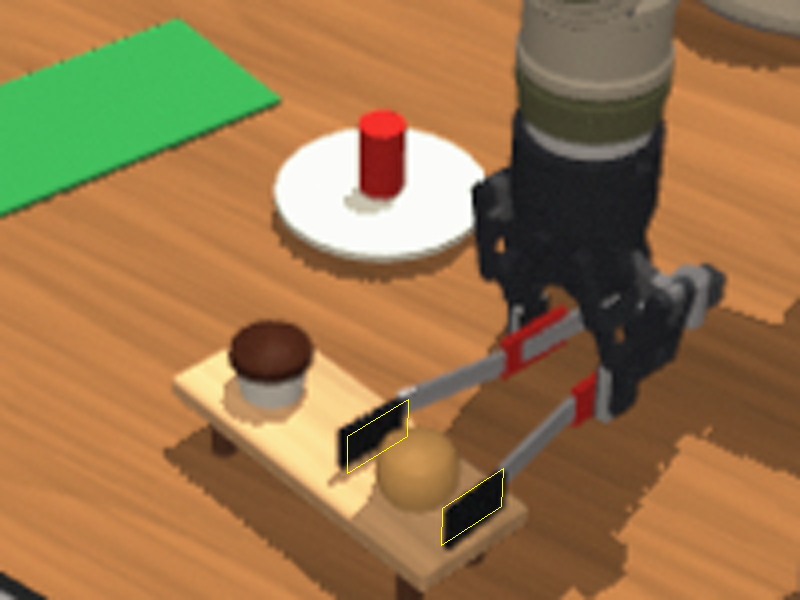

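View pics/x_t.png

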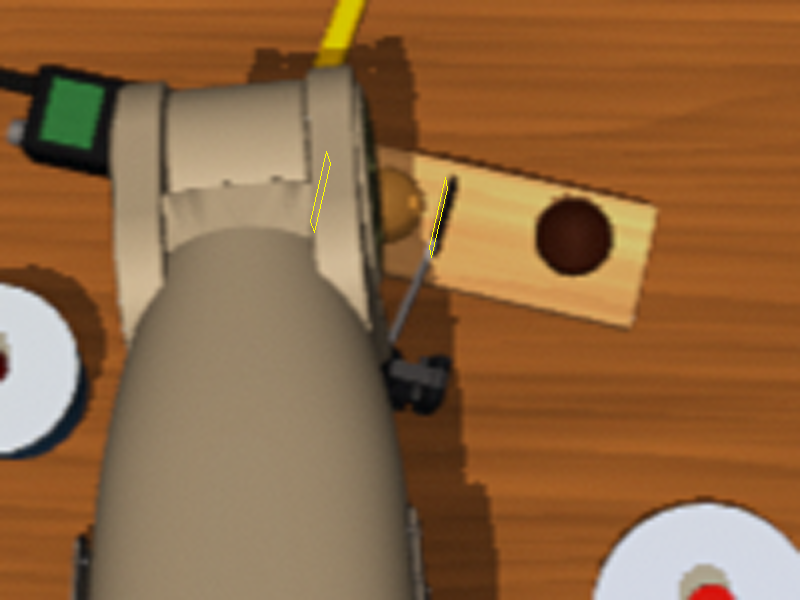

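The roll is between the jaw pads, centred lengthwise, with no contact force. Close on it.

Call:
apply_moves --moves '[[[0,0,0],0,0.6],[[0,0,0],0,0.57],[[0,0,0],0,0.54],[[0,0,0],0,0.51],[[0,0,0],0,0.48],[[0,0,0],0,0.45],[[0,0,0],0,0.4],[[0,0,0],0,0.3],[[0,0,0],0,0.3],[[0,0,0],0,0.3]]' --squeeze 30

```text
clock: 21.0
tcp_pos: [0.57, 0.1448, 0.051]
orientation: [0.0, 0.774, 0.633, 0.0]
wrist_force: [-0.9, 0.2, -0.6]
finger_gap: 0.0417
```

```bash
python3 -c "
from mv import *
to((.5722,.1413,.0505),ang=78.7)
s=cam('scene')
crop(s,220,180,420,330,4,'y.png')
"
```

```text
t 21.0 tcp [0.57   0.1448 0.051 ] ang 78.56 gap 0.0417 F [-0.9  0.2 -0.6] q [  6.  26. -12.  52.  -0.  18.] tilt [ 1.e-04 -0.e+00 -1.e+00]
(0.5722, 0.1413, 0.0505) -> [-0.3   0.29  0.05]
yaw -0.14179509940957757
```

View pics/y.png

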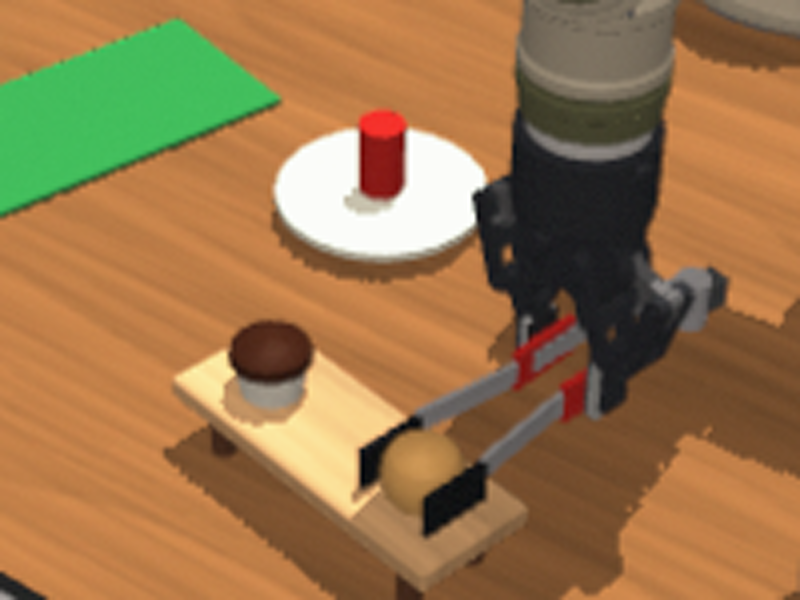

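The gripper stopped at 41.7 mm with both jaw pads against the roll. Lift 13 cm smoothly.

Call:
apply_moves --moves '[[[0,0,0],0,0.3],[[0,0,-0.4],0,0.3],[[0,0,-1.2],0,0.3],[[0,0,-2.5],0,0.3],[[0,0,-4.5],0,0.3],[[0,0,-7],0,0.3],[[0,0,-9.5],0,0.3],[[0,0,-11.5],0,0.3],[[0,0,-12.6],0,0.3],[[0,0,-13],0,0.3]]'

```text
clock: 22.3
tcp_pos: [0.5703, 0.1448, 0.1819]
orientation: [0.0, 0.774, 0.633, 0.001]
wrist_force: [-0.5, -0.5, -1.8]
finger_gap: 0.0415
```

Call:
apply_moves --moves '[[[0,0,0],0,0.3],[[0,0,0],0,0.3],[[0,0,0],0,0.3],[[0,0,0],0,0.3],[[0,0,0],0,0.3],[[0,0,0],0,0.3],[[0,0,0],0,0.3],[[0,0,0],0,0.3],[[0,0,0],0,0.3],[[0,0,0],0,0.3]]'

```text
clock: 23.55
tcp_pos: [0.5699, 0.1447, 0.181]
orientation: [0.0, 0.774, 0.633, -0.0]
wrist_force: [0.8, -0.7, -1.2]
finger_gap: 0.0418
```

```bash
python3 -c "
from mv import *
to()
s=cam('scene')
crop(s,230,120,480,350,3,'z0.png')
im=cv2.resize(s['pixels'][150:350,230:480,::-1],None,fx=3,fy=3,interpolation=cv2.INTER_CUBIC);cv2.imwrite('pics/z.png',im)
"
```

```text
t 23.55 tcp [0.5699 0.1447 0.181 ] ang 78.55 gap 0.0418 F [ 0.8 -0.7 -1.2] q [ 6. 20. -1. 69. -0. 18.] tilt [ 0.e+00 -1.e-04 -1.e+00]
```

View pics/z.png

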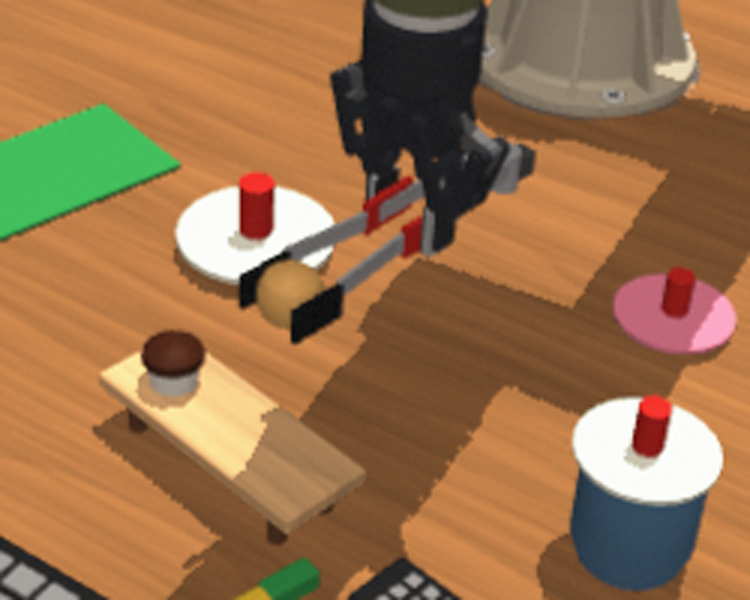

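The roll is held in the tongs about 13 cm above the board. The cover is seated and the cake is still in place on the board. Handing in.

```bash
python3 -c "
from workcell import env
print(env.hand_in())"
```

```text
the job is handed in; nothing more can be done
None
```

The job is done and handed in: the cover is on the blue cup and the tongs are holding the roll up off the board. It took about 24 s of the 56 s allowed, and the hand-in gave no verdict.

- **Cover:** I used the small white one, seated it on the cup and let go. Its outline in the scene camera matched a level, centred, seated position.
- **Roll:** I gripped the tongs by their red pads, closed them on the roll (41.7 mm across the pads, against about 43 expected) and lifted it 13 cm. That puts its underside at about 0.175 m. After a hold of over a second, the grip had not slipped.
- **Desk:** In the last scene image the cake was still in place on the board. I did not measure how far any of the bystanders moved; nothing came near them and no unexpected contact force showed up.

Two checks disagreed on the way:
- **Jaw position:** the jaws sat 3–4 mm from where I predicted.
- **Wrong-way step:** my first correction went the wrong way along the tongs. I fixed it before closing on the roll.

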